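# Function-test the mixer's mushroom stop button

### The job

Check the mixer's stop button on the yellow box: press the red mushroom head down until it latches and stays in, then twist it clockwise (as seen from above) with a fingertip against a raised ridge until it springs back up, and finally press the green reset button fully in and let it come out again. Use only the fingers and never pinch a ridge between them or force anything; do not press the green button while the red one is still in, and leave everything else on the worktop where it is.

Things in the scene. Friction and masses are not known exactly. Their poses are not given: they have to be found in the camera images.
- station: yellow control box, 130 x 210 x 60 mm (x, y, z), screwed to the worktop, so it cannot shift; origin under its centre at worktop height, z up, top face at z = 60 mm. Its place and yaw vary. The red mushroom's axis stands vertical at box-frame (0, +45) mm, the green button at (0, -65) mm.
- stop_plunger (a joint): how far the red mushroom is pressed in, m: 0 = up (released), 0.012 = hard stop. Sprung upward: about 5 N to start it, 9 N at the catch, 12 N at the stop. Pressed past about 0.0065 it latches (the head snaps round, the force drops for a moment); pressing to 0.009 makes sure. Let go, it then stays in at about 0.0064.
- stop_twist (a joint): turn of the mushroom head, rad, positive clockwise seen from above. About 0 (-0.02) when up. It turns only when pressed in: as it latches it snaps 0.5 rad anticlockwise to -0.5, held there by a spring. Turning it clockwise takes 0.15 to 0.2 N m (4 to 6 N on a ridge); at about 0 the latch lets go and the head springs up. It can go on to +0.35 and springs back.
- stop_cap: the red mushroom head, a low dome 92 mm across; origin at the centre of its flat underside (78 mm above the worktop when up), apex 22 mm above that, dome 19 mm high at radius 26, 13.5 mm at radius 40. Two raised ridges stand along its own +x and -x axes; the middle 50 mm between them is clear for pressing. White arrows show the clockwise turn.
- stop_top (a point): apex of the mushroom dome, on its axis; 100 mm above the worktop when up. Press here.
- ridge_1 (a point): middle of the top of one ridge, 34.5 mm from the mushroom's axis (on the robot's side when up). The ridge spans radius 25 to 44 mm, is 13 mm thick sideways and rises 11 mm above the dome's apex (33 mm above the head's underside).
- ridge_2 (a point): the same point of the other ridge, opposite ridge_1 and alike.
- ridge_push_faces: the side faces of both ridges that look anticlockwise: a fingertip pushing here turns the head clockwise. Upright, from 10 to 29 mm above the head's underside, 6.5 mm off the ridge's middle line. Origin as stop_cap.
- ridge_back_faces: the opposite side faces of both ridges, that look clockwise. Touching these and the push faces at the same time counts as pinching. Origin as stop_cap.
- reset (a joint): travel of the green push button, m: 0 = out, 0.006 = fully in (5 N). It springs out again.
- reset_top (a point): centre of the top of the green round push button, 30 mm across, 82 mm above the worktop when out, 110 mm from the mushroom's axis.
- jar: loose spice jar with a dark cap, 41 mm across, 105 mm tall, standing beside the box; origin under its centre. Not to be moved.
- heart: loose yellow heart-shaped biscuit cutter, 74 x 59 x 22 mm; origin under its centre. Not to be moved.
- tin: loose food tin with a green label and gold lid, 57 mm across, 72 mm tall, standing behind the box; origin under its centre. Not to be moved.
- tub: loose small white and blue dairy tub, 72 mm across, 72 mm tall; origin under its centre. Not to be moved.
- coffee: loose white mug of coffee, 84 x 122 x 94 mm with its handle; origin under it. Not to be moved.
- cheese: loose block of wrapped cheese, 73 x 102 x 37 mm; origin under its centre. Not to be moved.

How it is judged:
By the outcome, as a careful person would: the job done as asked, in the order asked, and still so for the second after the job is handed in, with the robot touching nothing.
It also fails if it takes over 54 s, if anything falls off the work surface, if the arm or the gripper's body presses on something with over 40 N, if the wrist force passes 120 N, or if a joint passes its speed limit or range.

### The arm

A 6-joint arm with a two-finger parallel gripper is mounted at the origin on a cart in front of the work surface, level with it; the furniture and walls round the work are solid. World frame = base frame: x ahead of the robot, y to its left, z up, the work surface at z = 0. Lengths are in m, angles in rad, forces in N, time in s.
With the tool pointing down it reaches from about 0.325 to 0.9 m from the base axis. Payload 3.5 kg.
Tool frame: the origin (TCP) lies between the finger pads; the fingertips stand arm.tip_extent ahead of it and the grasp point (between the pads) lies 3 mm ahead of it (arm.tip_extent is the distance from the TCP to the fingertips, in m); z points along the fingers, y is the line along which they close (so a half turn about z gives the same grasp; the last joint's range is limited). The gripper opens to 85 mm and grips with 20 to 120 N. Pads are 22 mm wide; open, the fingers measure 114 mm over their backs; the gripper's body (76 mm by 85 mm) begins 54 mm behind the grasp point. The pads swing forward as they close: fully open they stand 13 mm farther back than shut.
Start: joints at [-1.415, 0.276, -0.026, 1.268, 0, 1.467], TCP at [0.16, -0.604, 0.23] pointing down, gripper open.
Joint ranges: [-3.12, 3.12], [-0.85, 1.88], [-1.08, 1.24], [-1.95, 2.15], [-1.57, 1.53], [-3.14, 3.14]. Speed limits (rad/s): [2.57, 2.57, 3.14, 3.14, 3.14, 3.14].

### API

Orientations are given as a unit quaternion [w, x, y, z].
In Python, from bench import telemetry, optics, arm gives the robot as it stands. The module is installed in compiled form; this text tells all that it offers.
- The arm moves only by the shell command python3 -m inch 'ROWS' [FORCE]. ROWS is a JSON object of lists of equal length, an entry for each row: "slide": the shift along the world's x, y, z in cm, a list of three; "twist": the turn, a rotation vector about the world's x, y, z in degrees, a list of three; "hand": the finger opening in cm, from 0 to 8.54. In form: {"slide": [[x, y, z], ...], "twist": [[ax, ay, az], ...], "hand": [hand, ...]}. A call has 1 to 10 rows; each row is the pose to reach, as a shift and turn from the pose commanded when the call began; what a row does not reach only later rows make up. A row lasts 1/10 s, in which the tool goes at most 50 mm and 8.59 degrees, less where a joint would pass 70% of its speed; a pose out of reach is approached as far as the arm can. A call with a gripper value outside its range is refused whole. The fingers move at their own pace and stop on an object; FORCE is the grip in N (left out, the last holds). Time passes only in rows, so rows that repeat a pose let the fingers close. It gives the time, the measured TCP pose, the force, the opening and the grip force at its end, in the units of the state.
- telemetry.get_obs(): the state, without advancing time (a new reading comes with each control period).
- optics.read_camera(name): name is "scene" or "top" or "wrist"; returns a dict with "color" (384x512x3 uint8, red, green, blue), "mtx" (3x3 intrinsics, pixels), "D" ([k1, k2, p1, p2, k3] as OpenCV has them; the pictures are not rectified), "R" (3x3) and "t" (3): a world point X has camera coordinates R X + t; the wrist camera has in their place "mount" (4x4, takes a point from camera to tool coordinates, whose origin is the TCP and whose axes are the flange's). Camera axes: x right, y down, z forward; pixel columns grow to the right and rows downward; lengths in m; the calibration is good to about 2 mm. A picture is of the moment at which its call begins: read the wrist's pose just before it. There is no depth.
- arm.job_done(): hands the job in; it is judged then, once.
The state is a dict: "time_s": time; "joints": joint angles; "qd": joint speeds; "effort": joint torques, N m; "tcp_pos": TCP position; "tool_rot": TCP orientation; "force": force on the tool from outside, world axes, zero at the start; "ft_torque": the same for the moment, N m; "opening": finger opening in m; "grasp_force": force on a finger pad.
Only numpy, scipy, OpenCV 4.12 (cv2) and the standard library are available. Lean on these libraries where they do the work, as an engineer would, in place of code of your own. Each camera call takes 0.05 s, during which the arm holds its last target. There are 200 camera calls.

## Working session

There is one attempt and no reset: what is moved stays moved. The work goes in short steps, Python scripts to look and compute and a shell command to move; the robot and the scene stay as the last step left them, time stands still between calls to the robot, and variables do not carry over. Pictures are saved under pics/ and viewed, at most 12 in all, crops included, and the job is handed in when it is done.

```bash
mkdir -p pics; python3 - <<'E'
from bench import telemetry, optics, arm
import cv2
print(telemetry.get_obs(), arm.tip_extent)
for n in ["scene","top"]:
    c=optics.read_camera(n); cv2.imwrite(f"pics/{n}0.png",c["color"][:,:,::-1]); print(n,c["mtx"].tolist(),c["D"],c["R"].tolist(),c["t"])
E
```

```text
{'time_s': 0.0, 'joints': array([-1.41541249e+00,  2.77147896e-01, -2.79031081e-02,  1.26799351e+00,
        2.52266238e-05,  1.46743747e+00]), 'qd': array([-7.49273995e-04,  3.72239634e-04,  7.03192462e-04, -1.32857379e-03,
        9.56996944e-05, -1.29370747e-03]), 'effort': array([ 1.82932614e-03, -4.45512056e+01,  2.95200670e+01,  1.65942230e-02,
        5.49693880e-05,  6.53420731e-07]), 'tcp_pos': array([ 0.15981557, -0.60340637,  0.22863998]), 'tool_rot': array([-1.12404342e-03,  9.91642568e-01,  1.29010674e-01, -1.66281949e-05]), 'force': array([-0.27302665, -0.28042594, -0.63058237]), 'ft_torque': array([ 0.00386065, -0.0360091 , -0.0432083 ]), 'grasp_force': 0.0, 'opening': 0.08512860953961222} 0.022
scene [[405.0746431777037, 0.0, 265.94600999906754], [0.0, 405.0746431777037, 197.8766320721581], [0.0, 0.0, 1.0]] [-0.01056303  0.          0.          0.          0.        ] [[-0.5187745550227415, -0.8548381213126545, 0.011169038078899848], [-0.6717082669607614, 0.3994874410575987, -0.6238732151117099], [0.5288487167021649, -0.3311518847717809, -0.7814457524707458]] [0.26065211 0.40350687 1.1620407 ]
top [[406.8224424912982, 0.0, 251.71669883531564], [0.0, 406.8224424912982, 190.16718171646428], [0.0, 0.0, 1.0]] [0.00400306 0.         0.         0.         0.        ] [[-0.01461107192454143, -0.9997288517237836, -0.01813117779574668], [-0.9906494611403345, 0.016933584269904125, -0.13537687714723814], [0.135647195767477, 0.01598364022427794, -0.9906282660643198]] [0.03052954 0.53841246 1.33773576]
```

View pics/top0.png

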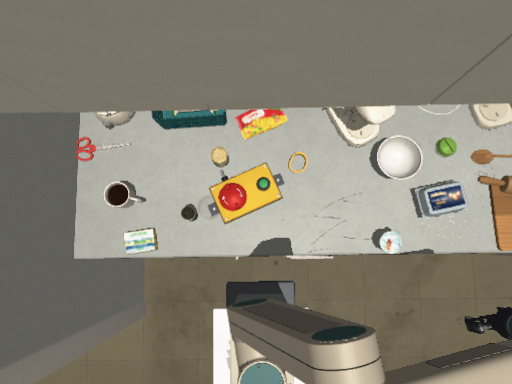

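View pics/scene0.png

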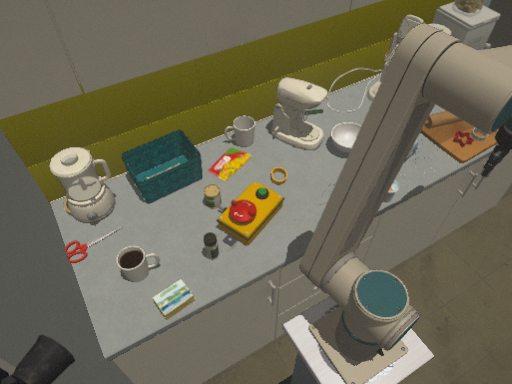

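The top view shows the red head near (232,196), the green button at (263,184), the jar at (189,213) and the tin at (220,156). In the scene view red is near (242,211), green (262,192), jar (211,245) and tin (212,193). Next I'll measure them by mask.

```bash
cat > h.py <<'E'
from bench import telemetry, optics, arm
import cv2, numpy as np
from scipy.spatial.transform import Rotation as Ro
def rays(c,uv,obs=None):
    n=cv2.undistortPoints(np.array(uv,float).reshape(-1,1,2),c["mtx"],np.array(c["D"]))[:,0]
    d=np.c_[n,np.ones(len(n))]
    if "R" in c:
        R=np.array(c["R"]); return -R.T@c["t"], d@R
    T=np.eye(4);q=obs["tool_rot"];T[:3,:3]=Ro.from_quat([q[1],q[2],q[3],q[0]]).as_matrix();T[:3,3]=obs["tcp_pos"]
    M=T@np.array(c["mount"]); return M[:3,3], d@M[:3,:3].T
def on(c,uv,z,obs=None):
    o,d=rays(c,uv,obs); return o+d*((z-o[2])/d[:,2])[:,None]
def blob(img,lo,hi,roi):
    h=cv2.cvtColor(img,cv2.COLOR_RGB2HSV); m=cv2.inRange(h,lo,hi)
    if lo[0]==0: m|=cv2.inRange(h,(172,)+lo[1:],(180,)+hi[1:])
    k=np.zeros_like(m);x0,y0,x1,y1=roi;k[y0:y1,x0:x1]=255;m&=k
    cs,_=cv2.findContours(m,cv2.RETR_EXTERNAL,cv2.CHAIN_APPROX_NONE)
    return max(cs,key=cv2.contourArea)
def cen(c):
    m=cv2.moments(c); return m["m10"]/m["m00"],m["m01"]/m["m00"]
RED=((0,130,60),(9,255,255)); GRN=((50,100,30),(90,255,255)); YEL=((17,120,80),(35,255,255))
E
python3 - <<'E'
from h import *
for n,roi in (("top",(200,160,290,230)),("scene",(210,175,300,245))):
    c=optics.read_camera(n)
    for nm,cl,z in (("red",RED,.088),("green",GRN,.08)):
        b=blob(c["color"],*cl,roi); print(n,nm,cen(b),cv2.boundingRect(b),on(c,[cen(b)],z).round(4))
    b=blob(c["color"],*YEL,roi); r=cv2.boxPoints(cv2.minAreaRect(b)); print(on(c,r,.06).round(3).tolist())
    P={"top":[(189,213),(220,156)],"scene":[(210,238),(212,188)]}[n]
    print("jar",on(c,P[:1],.105),"tin",on(c,P[1:],.072))
    cv2.imwrite(f"pics/z{n}.png",cv2.resize(c["color"][roi[1]:roi[3],roi[0]-40:roi[2],::-1],None,fx=6,fy=6,interpolation=2))
w=optics.read_camera("wrist");print(w["mount"],w["mtx"],w["D"])
E
```

```text
top red (232.20966271649954, 196.34123366757822) (219, 183, 27, 28) [[0.5127 0.0848 0.088 ]]
top green (263.0, 183.0) (259, 179, 9, 9) [[ 0.556 -0.016  0.08 ]]
[[0.547, 0.166, 0.06], [0.632, -0.027, 0.06], [0.511, -0.078, 0.06], [0.428, 0.113, 0.06]]
jar [[0.45932642 0.2222994  0.105     ]] tin [[0.65081311 0.12551438 0.072     ]]
scene red (242.32623318385652, 210.99103139013454) (229, 200, 27, 23) [[0.5076 0.0889 0.088 ]]
scene green (262.0, 191.35238095238094) (258, 189, 9, 6) [[ 0.5521 -0.0132  0.08  ]]
[[0.536, 0.183, 0.06], [0.651, -0.046, 0.06], [0.489, -0.075, 0.06], [0.394, 0.145, 0.06]]
jar [[0.45657646 0.23043755 0.105     ]] tin [[0.65985316 0.12560723 0.072     ]]
[[ 7.11669146e-04 -9.57798665e-01 -2.87439056e-01  7.39305426e-02]
 [ 9.99999553e-01  5.02914667e-04  8.00092494e-04  4.11316822e-04]
 [-6.21770206e-04 -2.87439497e-01  9.57798595e-01 -1.43292151e-01]
 [ 0.00000000e+00  0.00000000e+00  0.00000000e+00  1.00000000e+00]] [[305.45865941   0.         257.51290557]
 [  0.         305.45865941 193.12537203]
 [  0.           0.           1.        ]] [-0.05107253  0.          0.          0.          0.        ]
```

View pics/ztop.png

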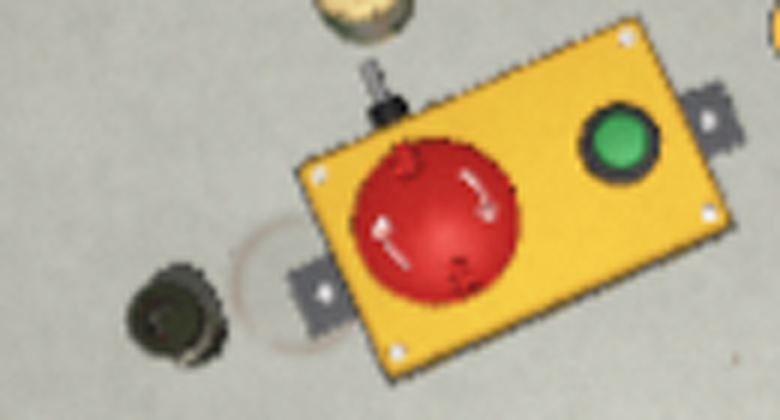

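Head is about (0.511,0.086) and green about (0.555,-0.015), 110 mm apart as it must be, so box yaw is about 23.5°. Now I'll close the fingers, turn +127° and go above the head.

```bash
python3 -m inch '{"slide": [[5,9,2],[9,18,2],[13,27,2],[17,34.5,2],[17,34.5,2],[17,34.5,2],[17,34.5,2],[17,34.5,2],[17,34.5,2],[17,34.5,2]], "twist": [[0,0,8],[0,0,16],[0,0,24],[0,0,32],[0,0,40],[0,0,48],[0,0,56],[0,0,64],[0,0,64],[0,0,64]], "hand": [0,0,0,0,0,0,0,0,0,0]}' 20
python3 -m inch '{"slide": [[3,5,0],[6,10,0],[9,15,0],[12,20,0],[15,25,0],[18,30,0],[18,34.5,0],[18,34.5,0],[18,34.5,0],[18,34.5,0]], "twist": [[0,0,8],[0,0,16],[0,0,24],[0,0,32],[0,0,40],[0,0,48],[0,0,56],[0,0,63],[0,0,63],[0,0,63]], "hand": [0,0,0,0,0,0,0,0,0,0]}'
python3 - <<'E'
from h import *
o=telemetry.get_obs();print(o["tcp_pos"],o["tool_rot"],o["joints"],o["opening"],o["force"])
c=optics.read_camera("wrist");cv2.imwrite("pics/w1.png",c["color"][:,:,::-1])
for nm,cl,z in (("red",RED,.085),("green",GRN,.082)):
    b=blob(c["color"],*cl,(0,0,512,384)); (p,r)=cv2.minEnclosingCircle(b);e=cv2.fitEllipse(cv2.convexHull(b))
    print(nm,cen(b),p,r,e,on(c,[cen(b),p,e[0]],z,o).round(4))
E
```

```text
time_s: 1.25
tcp_pos: [0.3302, -0.2586, 0.25]
tool_rot: [0.0, 0.772, 0.635, -0.0]
force: [-0.2, -0.4, 0.0]
opening: 0.0001
grasp_force: 0.0
time_s: 2.25
tcp_pos: [0.5105, 0.0853, 0.2494]
tool_rot: [-0.0, 0.327, 0.945, -0.001]
force: [1.2, -1.6, 0.0]
opening: -0.0001
grasp_force: 0.0
[0.51049238 0.0853486  0.24936607] [-2.18616421e-04  3.27437924e-01  9.44872521e-01 -5.25630487e-04] [ 4.11792451e-02  7.61969168e-02 -2.25891874e-01  1.26949924e+00
 -8.18242011e-04  7.08361162e-01] -0.00013702877717629552 [ 1.18808079 -1.60017879  0.02792251]
red (260.6279998833581, 176.36920071151548) (261.3800048828125, 178.4199981689453) 45.2496337890625 ((261.0703125, 176.82032775878906), (84.67352294921875, 89.28190612792969), 116.38313293457031) [[0.5142 0.0867 0.085 ]
 [0.5164 0.086  0.085 ]
 [0.5149 0.0868 0.085 ]]
green (477.70509875976114, 309.37574644005514) (474.5, 305.0) 44.24091720581055 ((477.07916259765625, 309.3833312988281), (25.366849899291992, 95.44699096679688), 55.89592742919922) [[0.8173 0.1952 0.082 ]
 [0.8084 0.1947 0.082 ]
 [0.8168 0.1945 0.082 ]]
```

View pics/w1.png

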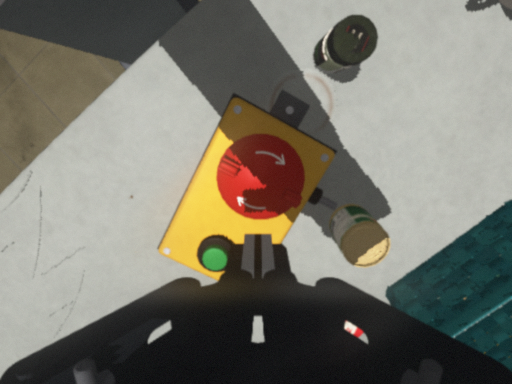

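Wrist view: head centre at pixel (261,177), green button at (214,258), jar and tin well clear of the fingers. I take the head axis at about (0.513,0.0865). I'll descend to about 3 mm above it and locate green with a tighter ROI.

```bash
python3 - <<'E'
from h import *
o=telemetry.get_obs();c=optics.read_camera("wrist")
b=blob(c["color"],*GRN,(190,235,240,280)); print(cen(b),on(c,[cen(b)],.082,o).round(4), on(c,[(261,177)],.08,o).round(4))
E
python3 -m inch '{"slide": [[0.3,0.1,-4],[0.3,0.1,-8],[0.3,0.1,-11],[0.3,0.1,-12],[0.3,0.1,-12],[0.3,0.1,-12]], "twist": [[0,0,0],[0,0,0],[0,0,0],[0,0,0],[0,0,0],[0,0,0]], "hand": [0,0,0,0,0,0]}'
```

```text
(215.0164609053498, 258.28656939768047) [[ 0.5579 -0.0145  0.082 ]] [[0.5157 0.0852 0.08  ]]
time_s: 2.95
tcp_pos: [0.5141, 0.086, 0.1313]
tool_rot: [0.001, 0.328, 0.945, 0.0]
force: [0.6, -0.0, -0.3]
opening: 0.0001
grasp_force: 0.0
```

```bash
python3 -m inch '{"slide": [[0,0,-0.4],[0,0,-0.7],[0,0,-0.9],[0,0,-1.1],[0,0,-1.3],[0,0,-1.5],[0,0,-1.5]], "twist": [[0,0,0],[0,0,0],[0,0,0],[0,0,0],[0,0,0],[0,0,0],[0,0,0]], "hand": [0,0,0,0,0,0,0]}'
```

```text
time_s: 3.65
tcp_pos: [0.5126, 0.0869, 0.1144]
tool_rot: [-0.0, 0.327, 0.945, -0.0]
force: [-0.6, -0.4, 0.4]
opening: -0.0002
grasp_force: 0.0
```

```bash
python3 -m inch '{"slide": [[0,0,-0.1],[0,0,-0.2],[0,0,-0.2]], "twist": [[0,0,0],[0,0,0],[0,0,0]], "hand": [0,0,0]}'; python3 -c "
from h import *
c=optics.read_camera('wrist');cv2.imwrite('pics/w2.png',c['color'][:,:,::-1])"
```

```text
time_s: 3.95
tcp_pos: [0.5128, 0.0868, 0.1127]
tool_rot: [-0.0, 0.327, 0.945, -0.0]
force: [0.2, 0.2, 0.9]
opening: -0.0001
grasp_force: 0.0
```

View pics/w2.png

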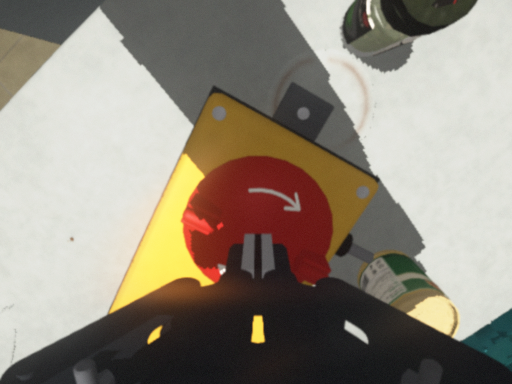

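The fingers are over the head's middle, with ridges at (205,220) and (315,265), and the head is not yet turned. Still almost no force, so I keep lowering.

```bash
python3 -m inch '{"slide": [[0,0,-0.1],[0,0,-0.2],[0,0,-0.3],[0,0,-0.3]], "twist": [[0,0,0],[0,0,0],[0,0,0],[0,0,0]], "hand": [0,0,0,0]}'
```

```text
time_s: 4.4
tcp_pos: [0.5128, 0.0868, 0.1096]
tool_rot: [-0.0, 0.327, 0.945, -0.0]
force: [-0.6, -0.6, 0.3]
opening: 0.0002
grasp_force: 0.0
```

```bash
python3 - <<'E'
from h import *
o=telemetry.get_obs(); print(o["force"],o["ft_torque"],o["effort"],arm.tip_extent)
c=optics.read_camera('scene')["color"][160:270,180:320,::-1]
w=optics.read_camera('wrist')["color"][130:310,150:370,::-1]
a=cv2.resize(c,(560,440),interpolation=2); b=cv2.resize(w,(540,440),interpolation=2)
cv2.imwrite('pics/s3.png',cv2.resize(np.hstack([a,b]),(800,320)))
E
```

```text
[-0.62833462 -0.62178284  0.32377038] [ 0.04309426  0.03067141 -0.0132905 ] [-5.85970993e-03 -3.61934495e+01  2.59388459e+01 -2.59108481e-02
 -1.90655705e-04 -4.16740733e-06] 0.022
```

View pics/s3.png

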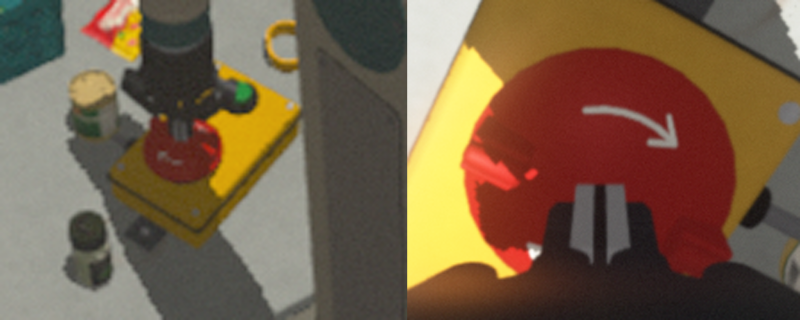

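The fingertips look still clear of the dome, with no contact force, so I continue slowly.

```bash
python3 -m inch '{"slide": [[0,0,-0.1],[0,0,-0.2],[0,0,-0.3],[0,0,-0.3]], "twist": [[0,0,0],[0,0,0],[0,0,0],[0,0,0]], "hand": [0,0,0,0]}'
python3 -m inch '{"slide": [[0,0,-0.1],[0,0,-0.2],[0,0,-0.3],[0,0,-0.3]], "twist": [[0,0,0],[0,0,0],[0,0,0],[0,0,0]], "hand": [0,0,0,0]}'
```

```text
time_s: 4.9
tcp_pos: [0.5128, 0.0868, 0.1066]
tool_rot: [-0.0, 0.327, 0.945, -0.0]
force: [0.2, 0.3, 0.8]
opening: 0.0001
grasp_force: 0.0
time_s: 5.3
tcp_pos: [0.5128, 0.0868, 0.1036]
tool_rot: [-0.0, 0.327, 0.945, -0.0]
force: [-0.3, -0.2, -1.2]
opening: -0.0002
grasp_force: 0.0
```

```bash
python3 - <<'E'
from h import *
w=optics.read_camera('wrist')["color"][130:310,150:370,::-1]
cv2.imwrite('pics/s4.png',cv2.resize(w,(660,540),interpolation=2))
E
```

```text
(no output)
```

View pics/s4.png

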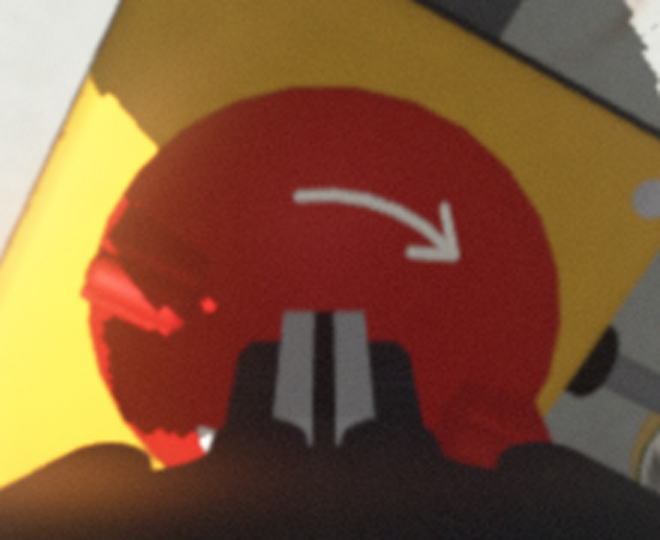

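Head is still up and unturned; its image size puts the rim at z≈0.08. So the shut tips reach less far ahead than stated. I continue lowering, watching the force.

```bash
for i in 1; do python3 -m inch '{"slide": [[0,0,-0.1],[0,0,-0.2],[0,0,-0.2]], "twist": [[0,0,0],[0,0,0],[0,0,0]], "hand": [0,0,0]}'; done; python3 -m inch '{"slide": [[0,0,-0.1],[0,0,-0.2],[0,0,-0.2]], "twist": [[0,0,0],[0,0,0],[0,0,0]], "hand": [0,0,0]}'
```

```text
time_s: 5.65
tcp_pos: [0.5128, 0.0868, 0.1016]
tool_rot: [-0.0, 0.327, 0.945, -0.0]
force: [-1.2, 0.0, 0.8]
opening: 0.0
grasp_force: 0.0
time_s: 5.95
tcp_pos: [0.5128, 0.0868, 0.0996]
tool_rot: [-0.0, 0.327, 0.945, -0.0]
force: [1.1, -0.7, 0.7]
opening: 0.0
grasp_force: 0.0
```

```bash
python3 - <<'E'
from h import *
o=telemetry.get_obs(); print(o["tcp_pos"],o["joints"],o["ft_torque"])
c=optics.read_camera('scene'); im=c["color"][:,:,::-1].copy()
P=np.array([o["tcp_pos"]+[0,0,h] for h in (0,-.022,.05)]); p=cv2.projectPoints(P,cv2.Rodrigues(np.array(c["R"]))[0],np.array(c["t"]),c["mtx"],np.array(c["D"]))[0][:,0];print(p)
a=cv2.resize(im[170:240,210:290],(640,560),interpolation=2)
for q in p: cv2.circle(a,tuple(int(v) for v in (q-[210,170])*8+4),4,(255,0,0),1)
w=optics.read_camera('wrist')["color"][::-1,::-1][74:254,142:362,::-1][::-1,::-1]
b=cv2.resize(w,(640,560),interpolation=2)
cv2.imwrite('pics/s5.png',cv2.resize(np.hstack([a,b]),(800,350)))
E
```

```text
[0.51278351 0.08679923 0.09961158] [ 4.33346214e-02  1.99390199e-01 -4.19389161e-01  9.52363390e-01
  1.16628474e-05  7.09567848e-01] [-0.00893338  0.01511636  0.06489169]
[[241.99211071 207.52374117]
 [242.22461724 211.53729708]
 [241.44078984 198.00325138]]
```

View pics/s5.png

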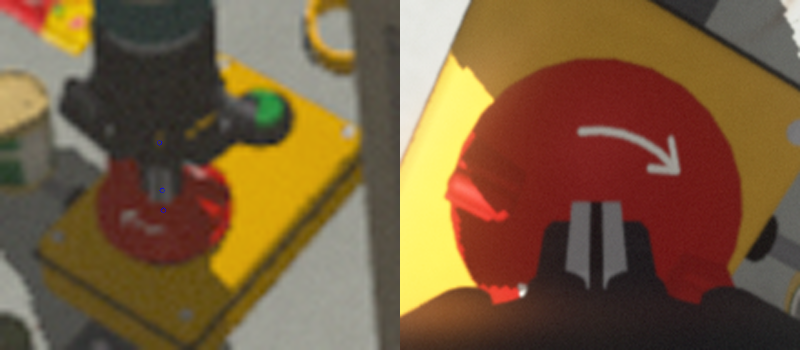

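The scene crop shows the shut tips ending less than halfway between the TCP mark and the supposed tip mark, at the middle of the head, which is still up. So the tips lie only a few mm ahead of the TCP. I continue downward.

```bash
python3 -m inch '{"slide": [[0,0,-0.1],[0,0,-0.2],[0,0,-0.2]], "twist": [[0,0,0],[0,0,0],[0,0,0]], "hand": [0,0,0]}'; python3 -m inch '{"slide": [[0,0,-0.1],[0,0,-0.2],[0,0,-0.2]], "twist": [[0,0,0],[0,0,0],[0,0,0]], "hand": [0,0,0]}'
```

```text
time_s: 6.35
tcp_pos: [0.5131, 0.0868, 0.0984]
tool_rot: [0.0, 0.327, 0.945, 0.0]
force: [-0.4, -0.3, 4.3]
opening: 0.0004
grasp_force: 2.0
time_s: 6.65
tcp_pos: [0.5132, 0.0868, 0.0969]
tool_rot: [0.0, 0.327, 0.945, 0.0]
force: [-2.5, 0.2, 8.5]
opening: 0.0
grasp_force: 3.9
```

Contact began at TCP z≈0.099, so I take the tip to be about level with the TCP. Pressing to about 0.090.

```bash
python3 -m inch '{"slide": [[0,0,-0.1],[0,0,-0.2],[0,0,-0.3],[0,0,-0.3]], "twist": [[0,0,0],[0,0,0],[0,0,0],[0,0,0]], "hand": [0,0,0,0]}'; python3 -m inch '{"slide": [[0,0,-0.1],[0,0,-0.2],[0,0,-0.3],[0,0,-0.4],[0,0,-0.4]], "twist": [[0,0,0],[0,0,0],[0,0,0],[0,0,0],[0,0,0]], "hand": [0,0,0,0,0]}'
```

```text
time_s: 7.05
tcp_pos: [0.5132, 0.0868, 0.0942]
tool_rot: [0.0, 0.327, 0.945, 0.0]
force: [-3.4, -0.2, 8.9]
opening: 0.0
grasp_force: 4.7
time_s: 7.55
tcp_pos: [0.514, 0.0869, 0.0904]
tool_rot: [0.001, 0.327, 0.945, 0.0]
force: [-2.1, -0.2, 8.6]
opening: -0.0002
grasp_force: 4.6
```

```bash
python3 -m inch '{"slide": [[0,0,-0.1],[0,0,-0.1],[0,0,0.5],[0,0,2],[0,0,4],[0,0,7],[0,0,7],[0,0,7]], "twist": [[0,0,0],[0,0,0],[0,0,0],[0,0,0],[0,0,0],[0,0,0],[0,0,0],[0,0,0]], "hand": [0,0,0,0,0,0,0,0]}'; python3 - <<'E'
from h import *
o=telemetry.get_obs();c=optics.read_camera('wrist');cv2.imwrite('pics/s6.png',cv2.resize(c["color"][80:320,130:390,::-1],(650,600),interpolation=2));print(o["tcp_pos"],o["force"])
E
```

```text
time_s: 8.35
tcp_pos: [0.5135, 0.0869, 0.1594]
tool_rot: [0.001, 0.327, 0.945, 0.0]
force: [-0.3, -0.2, -0.9]
opening: 0.0001
grasp_force: 0.0
[0.51354573 0.08685352 0.15936516] [-0.32686872 -0.23334307 -0.94388344]
```

View pics/s6.png

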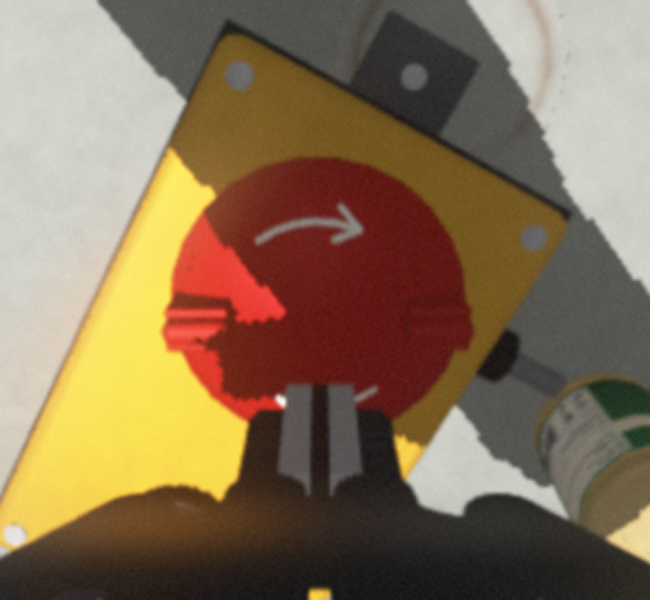

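The head is latched: the ridges have turned to lie along image rows at (195,325) and (440,325), so along tool y, on either side of the axis (67 mm apart, matches 69). Ridge midpoint gives the axis at about (0.512,0.0875). I'll place the shut fingers on the anticlockwise side of ridge_1 (image lower left), about 4 mm off its face.

```bash
python3 -m inch '{"slide": [[-0.4,-2.5,0],[-0.7,-4.1,0],[-0.7,-4.1,-2],[-0.7,-4.1,-4],[-0.7,-4.1,-5.5],[-0.7,-4.1,-6.2],[-0.7,-4.1,-6.4],[-0.7,-4.1,-6.4]], "twist": [[0,0,0],[0,0,0],[0,0,0],[0,0,0],[0,0,0],[0,0,0],[0,0,0],[0,0,0]], "hand": [0,0,0,0,0,0,0,0]}'; python3 - <<'E'
from h import *
c=optics.read_camera('wrist');cv2.imwrite('pics/s7.png',cv2.resize(c["color"][80:320,130:390,::-1],(650,600),interpolation=2))
# rigid arc about axis, relative to the start pose
a=np.array([.512,.0875]);p=telemetry.get_obs()["tcp_pos"][:2]
for t in (4,8,12,16,20,24,28,32,36,40,44,48):
    r=Ro.from_euler('z',-t,degrees=True).as_matrix()[:2,:2]; print(t,((a+r@(p-a)-p)*100).round(2))
E
```

```text
time_s: 9.2
tcp_pos: [0.5055, 0.0456, 0.094]
tool_rot: [-0.001, 0.327, 0.945, -0.0]
force: [1.1, -1.0, -1.2]
opening: 0.0001
grasp_force: 0.5
4 [-0.29  0.06]
8 [-0.57  0.13]
12 [-0.85  0.23]
16 [-1.13  0.34]
20 [-1.39  0.47]
24 [-1.64  0.62]
28 [-1.88  0.79]
32 [-2.11  0.98]
36 [-2.33  1.18]
40 [-2.53  1.39]
44 [-2.72  1.62]
48 [-2.89  1.86]
```

View pics/s7.png

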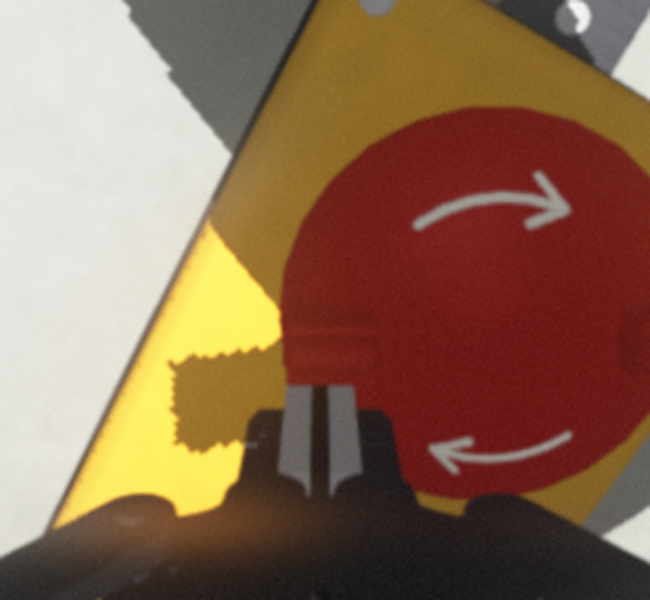

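The fingertips sit beside ridge_1, just on its anticlockwise side (ridge at (330,345), tips at (320,385)). Start the arc, 4° per row.

```bash
python3 -m inch '{"slide": [[-0.3,0.05,0.1],[-0.57,0.13,0.1],[-0.85,0.23,0.1],[-1.13,0.34,0.1],[-1.39,0.47,0.1]], "twist": [[0,0,-4],[0,0,-8],[0,0,-12],[0,0,-16],[0,0,-20]], "hand": [0,0,0,0,0]}'
```

```text
time_s: 9.75
tcp_pos: [0.4962, 0.0487, 0.0977]
tool_rot: [0.005, 0.488, 0.873, -0.0]
force: [5.9, -4.5, -0.4]
opening: 0.0001
grasp_force: 3.3
```

```bash
python3 -m inch '{"slide": [[-0.12,0.07,-0.1],[-0.25,0.15,-0.1],[-0.37,0.23,-0.1]], "twist": [[0,0,-2],[0,0,-4],[0,0,-6]], "hand": [0,0,0]}'
```

```text
time_s: 10.05
tcp_pos: [0.4922, 0.0511, 0.0972]
tool_rot: [0.004, 0.532, 0.847, 0.0]
force: [3.3, -5.7, 3.8]
opening: -0.0002
grasp_force: 3.9
```

```bash
python3 -m inch '{"slide": [[-0.12,0.08,0],[-0.23,0.18,0],[-0.35,0.28,0]], "twist": [[0,0,-2],[0,0,-4],[0,0,-6]], "hand": [0,0,0]}'
```

```text
time_s: 10.35
tcp_pos: [0.4885, 0.0538, 0.0972]
tool_rot: [0.004, 0.576, 0.818, 0.0]
force: [3.2, -6.1, 4.6]
opening: 0.0003
grasp_force: 4.1
```

```bash
python3 -m inch '{"slide": [[-0.11,0.1,0],[-0.22,0.2,0],[-0.32,0.3,0]], "twist": [[0,0,-2],[0,0,-4],[0,0,-6]], "hand": [0,0,0]}'
```

```text
time_s: 10.65
tcp_pos: [0.4849, 0.057, 0.0973]
tool_rot: [0.004, 0.618, 0.786, 0.0]
force: [1.0, -5.7, 7.9]
opening: -0.0001
grasp_force: 4.7
```

```bash
python3 -m inch '{"slide": [[-0.1,0.1,0.1],[-0.19,0.21,0.2],[-0.28,0.33,0.3]], "twist": [[0,0,-2],[0,0,-4],[0,0,-6]], "hand": [0,0,0]}'
```

```text
time_s: 10.95
tcp_pos: [0.482, 0.0603, 0.1002]
tool_rot: [0.004, 0.658, 0.753, 0.001]
force: [2.0, -5.2, 6.4]
opening: 0.0
grasp_force: 4.1
```

The tip is being lifted from below at a height above the latched ridge, which suggests the head has released. I'll back off and look.

```bash
python3 -m inch '{"slide": [[0.1,-0.5,0.2],[0.1,-0.8,1],[0.1,-0.8,3],[1.5,0,6],[3,2.5,6],[3,2.5,6],[3,2.5,6]], "twist": [[0,0,0],[0,0,0],[0,0,0],[0,0,0],[0,0,0],[0,0,0],[0,0,0]], "hand": [0,0,0,0,0,0,0]}'; python3 - <<'E'
from h import *
o=telemetry.get_obs();c=optics.read_camera('wrist');cv2.imwrite('pics/s8.png',cv2.resize(c["color"][60:340,:,::-1],(800,438),interpolation=2));print(o["tcp_pos"],o["force"],o["joints"][5])
b=blob(c["color"],*RED,(100,20,420,245));print(cv2.boundingRect(b))
b=blob(c["color"],*GRN,(0,60,512,384));print(cen(b),cv2.contourArea(b),on(c,[cen(b)],.082,o))
E
```

```text
time_s: 11.65
tcp_pos: [0.508, 0.0873, 0.1576]
tool_rot: [-0.001, 0.657, 0.754, -0.001]
force: [0.7, -0.5, -0.1]
opening: -0.0001
grasp_force: 0.0
[0.50800118 0.08733317 0.15758559] [ 0.70975297 -0.50873901 -0.07665653] 1.4776275992599952
(206, 146, 124, 99)
(405.036093418259, 140.55201698513798) 157.0 [[0.60754496 0.14836997 0.082     ]]
```

View pics/s8.png

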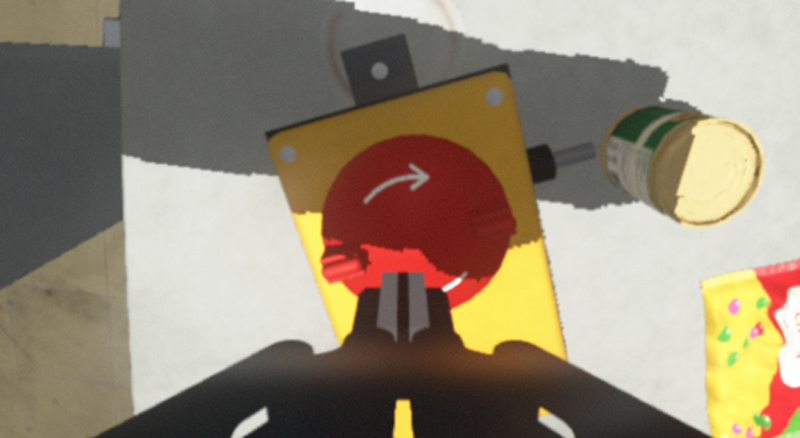

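The ridges at (345,262) and (492,220) are square to the box again (slope matches its end edge), so the head is unlatched and up. Now to the green button at about (0.556,-0.0145).

```bash
python3 -m inch '{"slide": [[2.4,-5,0],[4.8,-10.2,0],[4.8,-10.2,0],[4.8,-10.2,-3],[4.8,-10.2,-6],[4.8,-10.2,-7],[4.8,-10.2,-7.3],[4.8,-10.2,-7.3]], "twist": [[0,0,0],[0,0,0],[0,0,0],[0,0,0],[0,0,0],[0,0,0],[0,0,0],[0,0,0]], "hand": [0,0,0,0,0,0,0,0]}'; python3 -m inch '{"slide": [[0,0,-0.1],[0,0,-0.2],[0,0,-0.3],[0,0,-0.4],[0,0,-0.5],[0,0,-0.5]], "twist": [[0,0,0],[0,0,0],[0,0,0],[0,0,0],[0,0,0],[0,0,0]], "hand": [0,0,0,0,0,0]}'
```

```text
time_s: 12.5
tcp_pos: [0.5564, -0.0149, 0.0849]
tool_rot: [-0.0, 0.657, 0.754, -0.0]
force: [-0.8, 1.0, 0.6]
opening: -0.0003
grasp_force: 0.0
time_s: 13.1
tcp_pos: [0.5571, -0.0151, 0.08]
tool_rot: [0.0, 0.657, 0.754, 0.0]
force: [0.1, -0.7, 1.5]
opening: 0.0001
grasp_force: 0.8
```

Contact at about 0.080. Pressing about 6 mm, in steps.

```bash
python3 -m inch '{"slide": [[0,0,-0.1],[0,0,-0.2],[0,0,-0.3],[0,0,-0.4],[0,0,-0.4]], "twist": [[0,0,0],[0,0,0],[0,0,0],[0,0,0],[0,0,0]], "hand": [0,0,0,0,0]}'; python3 -m inch '{"slide": [[0,0,-0.1],[0,0,-0.2],[0,0,-0.3],[0,0,-0.3]], "twist": [[0,0,0],[0,0,0],[0,0,0],[0,0,0]], "hand": [0,0,0,0]}'
```

```text
time_s: 13.6
tcp_pos: [0.5571, -0.015, 0.076]
tool_rot: [0.0, 0.657, 0.754, 0.0]
force: [-0.7, 0.7, 3.7]
opening: -0.0004
grasp_force: 2.0
time_s: 14.0
tcp_pos: [0.5572, -0.0151, 0.0744]
tool_rot: [0.0, 0.657, 0.754, 0.0]
force: [-2.7, 1.4, 13.1]
opening: -0.0
grasp_force: 6.5
```

It's on the stop: force rose to 13 N and travel ended. Release, lift clear and check.

```bash
python3 -m inch '{"slide": [[0,0,0.3],[0,0,1],[0,0,4],[0,0,8],[-3,-5,12],[-6,-10,12],[-8,-14,12],[-8,-14,12],[-8,-14,12],[-8,-14,12]], "twist": [[0,0,0],[0,0,0],[0,0,0],[0,0,0],[0,0,0],[0,0,0],[0,0,0],[0,0,0],[0,0,0],[0,0,0]], "hand": [0,0,0,0,0,0,0,0,0,0]}'; python3 - <<'E'
from h import *
c=optics.read_camera("scene")
for nm,cl,roi in (("red",RED,(210,175,300,245)),("green",GRN,(250,180,280,205))):
    b=blob(c["color"],*cl,roi); print(nm,cen(b),cv2.boundingRect(b))
E
```

```text
time_s: 15.0
tcp_pos: [0.4762, -0.1551, 0.1923]
tool_rot: [-0.001, 0.658, 0.753, -0.0]
force: [0.6, 1.0, -0.3]
opening: -0.0002
grasp_force: 0.0
red (242.2529895366218, 210.96188340807174) (229, 200, 27, 23)
green (262.0, 191.35238095238094) (258, 189, 9, 6)
```

Both buttons look exactly as they did at the start (red centroid within 0.1 px, green identical), and the robot is clear. Handing in.

```bash
python3 -c "
from bench import arm
print(arm.job_done())"
```

```text
the job is handed in; nothing more can be done
None
```

The stop button was pressed until it latched, twisted clockwise until it sprang back up, and then the green reset was pressed fully in and came out again; the job was handed in at about 15 s with the robot touching nothing.

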